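# Set the scale station for a two-part ink mix

### The arm

A 6-joint arm with a two-finger parallel gripper is mounted at the origin on the work surface. World frame = base frame: x ahead of the robot, y to its left, z up, the work surface at z = 0. Lengths are in mm, angles in degrees, forces in N, time in s.
With the tool pointing down it reaches from about 300 to 850 mm from the base axis. Payload 4.2 kg.
Tool frame: the origin (TCP) lies on the front face of the gripper's body, between the roots of the fingers; the fingertips stand 78 mm ahead of it and the grasp point (between the pads) lies 60 mm ahead of it; x points along the fingers, y is the direction in which the jaws open and shut, and the axes are right-handed (so a half turn about x gives the same grasp; the last joint's range is limited). The gripper opens to 91 mm and grips with 3 to 60 N. Pads are 32 mm wide; open, the fingers measure 118 mm over their backs; the gripper's body (76 mm by 178 mm) begins 60 mm behind the grasp point.
Start: joints at [67.208, 18.312, 89.639, -0, 72.044, -1.146], TCP at [212.105, 534.459, 292.276] pointing down, gripper open.
Joint ranges: [-177.97, 177.97], [-48.28, 115.42], [12.27, 149.76], [-77.06, 257.06], [2.81, 150.46], [-146.56, 146.56]. Speed limits (degrees/s): [147.25, 147.25, 180, 180, 180, 180].

### API

Orientations are given as [roll, pitch, yaw] about the fixed x, y, z axes, in that order (R = Rz(yaw) Ry(pitch) Rx(roll)).
In Python, from workcell import status, viewer, env gives the robot as it stands. The module is installed in compiled form; this text tells all that it offers.
- The arm moves only by the tool move_arm, never from a script. Its argument "moves" is a list of rows, each a list of 3 entries, a list of its own where there are three numbers: the shift along the tool's x, y, z in cm, then the turn about the tool's x in rad, then the gripper's target within -1 to 1 (fully open at 1, half-way at 0, shut at -1). A call has 1 to 20 rows; each row is the pose to reach, as a shift and turn from the pose commanded when the call began, along the tool's axes at that moment; what a row does not reach only later rows make up. A row lasts 1/8 s, in which the tool goes at most 62.5 mm and 10.7 degrees, less where a joint would pass 70% of its speed; a pose out of reach is approached as far as the arm can. A call with a gripper value outside its range is refused whole. The fingers move at their own pace and stop on an object; "force" is the grip in N (left out, the last holds). Time passes only in rows, so rows that repeat a pose let the fingers close. It gives the time, the measured TCP pose, the force and the opening at its end, in the units of the state.
- status.state(): the state, without advancing time (a new reading comes with each control period).
- viewer.grab_frame(name): name is "side" or "top"; returns the picture (384x512x3 uint8, red, green, blue); there is no depth.
- viewer.get_calibration(name): a dict with "camera_matrix" (3x3 intrinsics, pixels), "D" ([k1, k2, p1, p2, k3] as OpenCV has them; the pictures are not rectified), "eye" and "rotation" of the camera in the world. Camera axes: x right, y down, z forward; pixel columns grow to the right and rows downward; lengths in mm; the calibration is good to about 2 mm. A picture is of the moment at which its call begins. get_calibration takes no time and is no camera call.
- env.job_done(): hands the job in, once; it reports no verdict.
The state is a dict: "time_s": time; "qpos": joint angles; "qvel": joint speeds; "effort": joint torques, N m; "ee_pos": TCP position; "ee_rot": TCP orientation; "force": force on the tool from outside, world axes, zero at the start; "torque": the same for the moment, N m; "gripper_width": finger opening in mm.
Only numpy, scipy, OpenCV 4.12 (cv2) and the standard library are available. Lean on these libraries where they do the work, as an engineer would, in place of code of your own. Each camera call takes 0.05 s, during which the arm holds its last target.

### The job

Set up the scale for a two-part ink mix: stand the empty steel pot in the middle of the pan and seat the plastic liner in it, fully down and upright. Line the containers up on the bench beside the scale, upright, all in one straight row with the middle of the pan and square to the scale as it stands: facing its display, the tall bottle on the right, the wide jar on the left and the small bottle between the jar and the scale, leaving a gap of about 3 cm between each and its neighbour. Let go of everything, and leave the tape roll, spatula, squeegee and ink tub where they are.

Things in the scene. Friction and masses are not known exactly. Their poses are not given: they have to be found in the camera images.
- scale: Electronic bench scale, fixed. Grey housing 190 x 160 mm (x, y), 30 mm high; square steel pan 140 x 140 mm, its flat top 42 mm above the bench. Origin: on the bench under the pan's middle. x points away from the display (display strip at x = -70 to -110 mm, on the robot's side; back at x = +80 mm), y to the left as one faces the display (sides at y = +-80 mm), z up. Turned up to 9 degrees.
- pot: Empty tapered mixing pot of bare steel, open at the top, 75 mm high; outside diameter 50 mm at the foot and 66 mm at the rim, wall 3 mm, floor 4 mm thick (inside diameter 44 mm at the floor, 60 mm at the rim). 0.15 to 0.31 kg. Upright. Origin: centre of its underside; z up its axis.
- liner: Empty tapered white plastic liner cup, open top, 102 mm high, taller and slimmer than the pot: outside diameter 38 mm at the foot, 54 mm at 73 mm height, then a straight collar 61 mm wide from 77 mm to the rim. 0.035 to 0.07 kg. Goes into the pot with 3 mm play; fully down its foot is on the pot's floor and its rim 31 mm above the pot's. Upright. Origin: centre of underside; z up its axis.
- jar: Wide closed ink jar, black with a ribbed grey screw lid of its full width, a paper band round it; 66 mm diameter, 76 mm high (lid: the top 20 mm). 0.22 to 0.45 kg. Origin: centre of its underside; z upwards. Stands upright at the start.
- tall_bottle: Tall closed white plastic bottle with a black cap and a paper band; body 52 mm in diameter up to 112 mm, cap 31 mm in diameter, 140 mm high in all. 0.19 to 0.4 kg. Origin: centre of its underside; z upwards. Stands upright at the start.
- small_bottle: Small closed amber glass bottle with a black cap and a paper band; body 38 mm in diameter up to 66 mm, cap 25 mm in diameter, 92 mm high in all. 0.075 to 0.16 kg. Origin: centre of its underside; z upwards. Stands upright at the start.
- tape_roll: Bystander, loose: roll of paper tape lying flat, a ring 80 mm outside and 52 mm inside diameter, 24 mm high. Origin: centre of its underside.
- spatula: Bystander, loose: ink spatula lying flat, 205 mm long along its x, at most 24 mm wide and 14 mm high; dark wooden handle towards -x, steel blade towards +x. Origin: on the bench near its middle, where the handle ends.
- squeegee: Bystander, loose: printing squeegee lying flat, 170 mm long along its x, reaching from y = -73 mm (rubber blade edge) to y = +42 mm (wooden back), 26 mm high. Origin: on the bench under the wooden handle.
- ink_tub: Bystander, loose: closed black ink tub with a green lid, 110 mm in diameter, 100 mm high, 0.9 kg. Origin: centre of its underside.
Things that resemble listed ones, but are neither listed nor needed, are in the scene too. Leave any blue look-alike of the liner alone.

How it is judged (in metres and radians):
At the end, for the whole second after the job is handed in: Pot upright on the pan, within 15 mm of its middle; liner upright in it, foot within 4 mm of seated. Both bottles and the jar upright on the bench, within 15 mm of the scale's left-right line through the pan's middle, gaps to their neighbours 15 to 45 mm. Tilts under 0.1 rad, all at rest (horizontal distance between pot and scale below 0.015 m and z of pot in the frame of scale between 0.038 and 0.046 m and horizontal distance between liner and pot below 0.007 m and z of liner in the frame of pot between 0 and 0.008 m and y of small_bottle in the frame of scale between 0.114 and 0.144 m and x of small_bottle in the frame of scale between -0.015 and 0.015 m and horizontal distance between jar and small_bottle between 0.067 and 0.097 m and x of jar in the frame of scale between -0.015 and 0.015 m and y of jar in the frame of scale above 0.165 m and y of tall_bottle in the frame of scale between -0.151 and -0.121 m and x of tall_bottle in the frame of scale between -0.015 and 0.015 m and angle between each of pot, liner, jar, tall_bottle, small_bottle's own z axis and vertical below 0.1 rad and linear speed of each of pot, liner, jar, tall_bottle, small_bottle below 0.02 m/s and angular speed of each of pot, liner, jar, tall_bottle, small_bottle below 0.2 rad/s and height (world z) of each of jar, tall_bottle, small_bottle below 0.006 m); the robot touches nothing.
It fails at once if the tape roll is shifted by more than 15 mm (distance of tape_roll from where it was at the start of the episode above 0.015 m).
It fails at once if the spatula is shifted by more than 15 mm (distance of spatula from where it was at the start of the episode above 0.015 m).
It fails at once if the squeegee is shifted by more than 15 mm (distance of squeegee from where it was at the start of the episode above 0.015 m).
It fails at once if the ink tub is shifted by more than 15 mm (distance of ink_tub from where it was at the start of the episode above 0.015 m).
It also fails if it takes over 147 s, if anything falls off the work surface, if the arm or the gripper's body presses on something with over 40 N, if the wrist force passes 120 N, or if a joint passes its speed limit or range.

## Working session

There is one attempt and no reset: what is moved stays moved. The work goes in short steps, Python scripts to look and compute and a tool call to move; the robot and the scene stay as the last step left them, time stands still between calls to the robot, and variables do not carry over. Pictures are saved under pics/ and viewed, and the job is handed in when it is done.

Besides the shell and the picture viewer there is one more tool, called after "Request:" by a JSON object that holds its "method" and its "body", one argument or row to a line. move_arm: Moves the arm, as the interface text tells. Its arguments: {"type":"object","properties":{"moves":{"type":"array","items":{"type":"array"}},"force":{"type":"number"}},"required":["moves"]}

```bash
mkdir -p pics; python3 - <<'E'
from workcell import status, viewer, env
import cv2, numpy as np
np.set_printoptions(precision=4,suppress=True)
print(status.state())
for n in("side","top"):
    f=viewer.grab_frame(n); cv2.imwrite(f"pics/{n}0.png",f[:,:,::-1]); print(viewer.get_calibration(n))
    cv2.imwrite(f"pics/{n}0b.png",cv2.resize(f[:,:,::-1],(800,600),interpolation=cv2.INTER_CUBIC))
E
```

```text
{'time_s': 0.0, 'qpos': array([67.2078, 18.3529, 89.7059, -0.0002, 72.0444, -1.1467]), 'qvel': array([ 0.0852, -0.0085,  0.0357,  0.0537, -0.0671,  0.0532]), 'effort': array([  0.0006, -41.2438, -23.1969,   0.0726,   0.0457,  -0.0001]), 'ee_pos': array([211.963 , 534.116 , 291.4114]), 'ee_rot': array([ -91.0254,   89.8969, -112.6708]), 'force': array([-0.8094, -0.9289,  0.4916]), 'torque': array([-0.0139, -0.0263,  0.0482]), 'gripper_width': 90.9616292929045}
{'camera_matrix': array([[351.4694,   0.    , 250.8325],
       [  0.    , 351.4694, 190.9057],
       [  0.    ,   0.    ,   1.    ]]), 'D': array([-0.0152,  0.    ,  0.    ,  0.    ,  0.    ]), 'eye': array([  114.0371, -1039.9705,   765.2686]), 'rotation': array([-123.2418,   -0.4736,  -19.488 ])}
{'camera_matrix': array([[466.6833,   0.    , 254.7882],
       [  0.    , 466.6833, 184.4874],
       [  0.    ,   0.    ,   1.    ]]), 'D': array([-0.1403,  0.    ,  0.    ,  0.    ,  0.    ]), 'eye': array([ 351.8648,   -3.0069, 1590.4399]), 'rotation': array([-175.2144,   -0.3237,  -88.823 ])}
```

View pics/side0b.png

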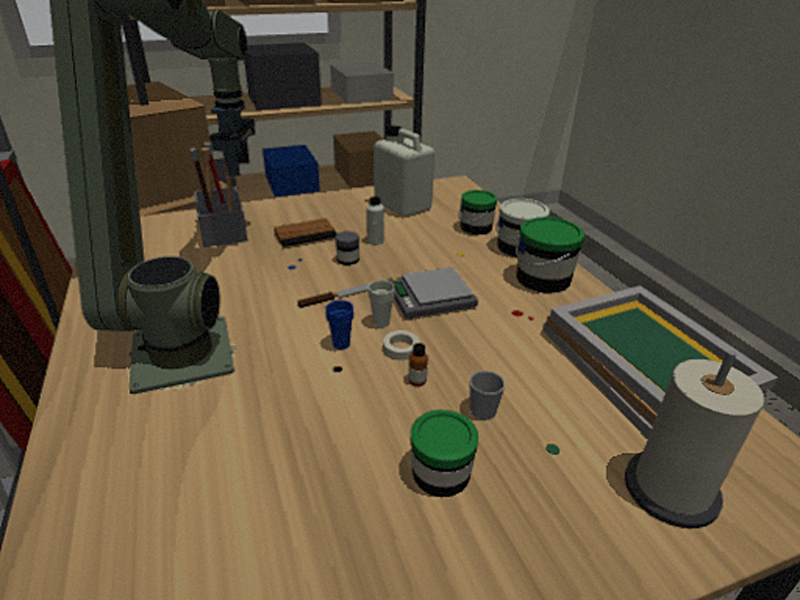

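View pics/top0b.png

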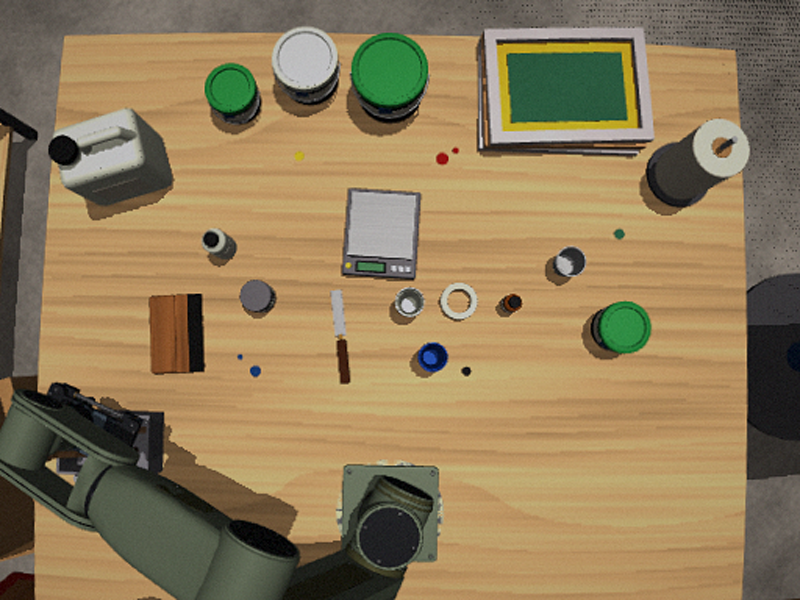

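The side view (800x600 pixels) shows the white liner at (381,303), the blue look-alike at (340,325), the pot at (486,395), the small bottle at (418,365), the jar at (347,248) and the tall bottle at (375,220). The top view shows:

- **To move:** liner (408,302), pot (568,262), jar (258,296), tall bottle (216,243), small bottle (511,303).
- **Leave alone:** tape roll (458,301), ink tub (622,327), squeegee (176,333), spatula (341,335).
- **Scale:** (381,233).

Next I'll measure in native pixels.

```bash
cat > h.py <<'E'
import cv2, numpy as np
from scipy.spatial.transform import Rotation as R
from workcell import viewer, status, env
np.set_printoptions(precision=2,suppress=True)
CAL={n:viewer.get_calibration(n) for n in("side","top")}
def rot(n): return R.from_euler('xyz',CAL[n]['rotation'],degrees=True).as_matrix()
def ray(n,uv):
    c=CAL[n]; p=cv2.undistortPoints(np.array(uv,float).reshape(-1,1,2),c['camera_matrix'],c['D']).reshape(-1,2)
    d=np.c_[p,np.ones(len(p))]@rot(n).T
    return np.array(c['eye']),d
def onz(n,uv,z):
    e,d=ray(n,uv); return e+d*((z-e[2])/d[:,2])[:,None]
def proj(n,P):
    c=CAL[n]; Rm=rot(n).T; P=np.atleast_2d(np.array(P,float))
    rv,_=cv2.Rodrigues(Rm); t=-Rm@np.array(c['eye'])
    return cv2.projectPoints(P,rv,t,c['camera_matrix'],np.array(c['D']))[0].reshape(-1,2)
def crop(img,x0,y0,w,h,s,name):
    cv2.imwrite(name,cv2.resize(img[y0:y0+h,x0:x0+w],None,fx=s,fy=s,interpolation=cv2.INTER_CUBIC))
E
python3 - <<'E'
from h import *
t=cv2.imread('pics/top0.png'); s=cv2.imread('pics/side0.png')
crop(t,90,110,200,150,4,'pics/c1.png'); crop(t,210,110,200,150,4,'pics/c2.png'); crop(s,170,110,180,170,3.5,'pics/c3.png')
# sanity: base plate, project
print(proj('top',[[0,0,0],[212,534,292]]),proj('side',[[0,0,0],[212,534,292]]))
E
```

```text
[[249.1  327.49]
 [ 61.4  268.06]] [[116.82 225.9 ]
 [150.5   90.15]]
```

View pics/c1.png

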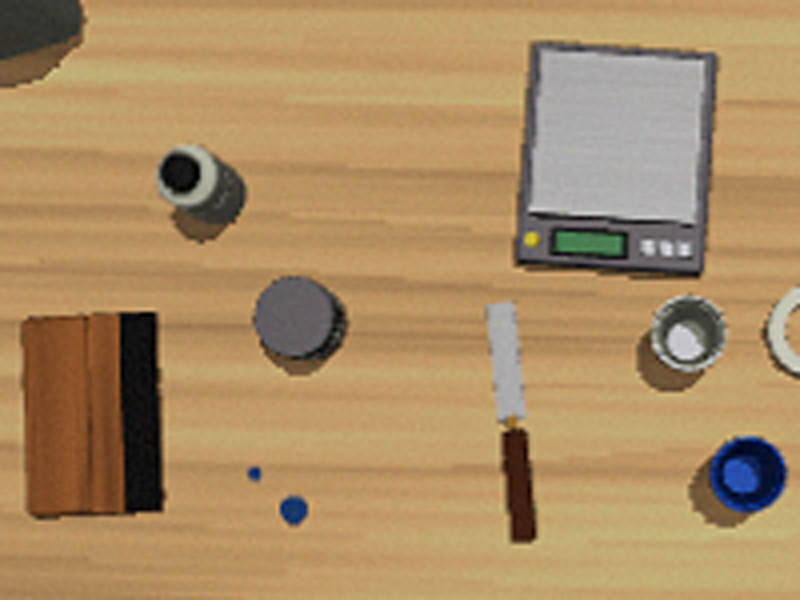

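View pics/c2.png

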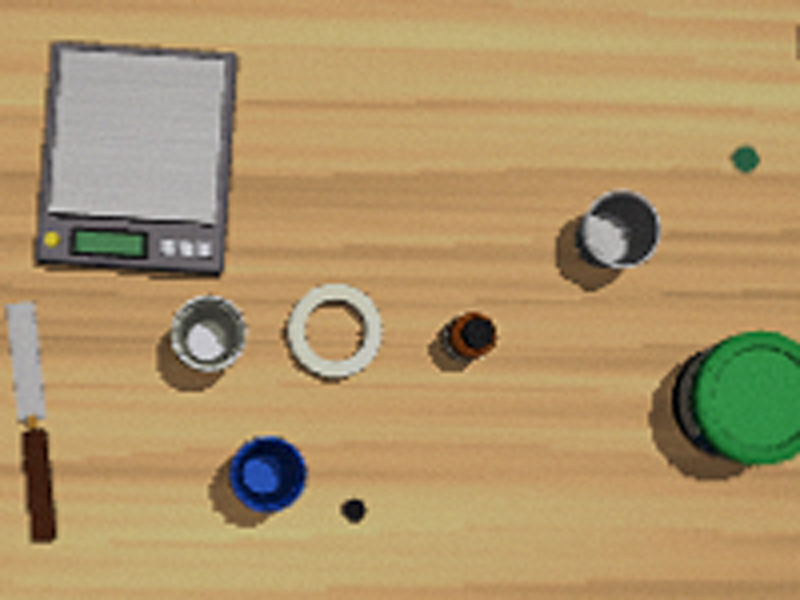

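View pics/c3.png

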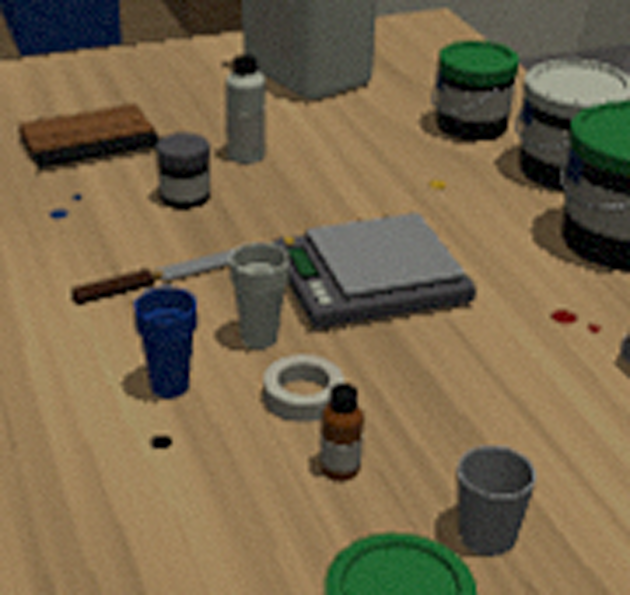

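```bash
cat >> h.py <<'E'
def blob(img,cx,cy,r,f):
    """largest connected component of mask f(hsv int) within r of (cx,cy); returns contour, centroid, area"""
    x0,y0=int(cx-r),int(cy-r); sub=img[y0:y0+2*r+1,x0:x0+2*r+1]
    S=4; sub=cv2.resize(cv2.GaussianBlur(sub,(3,3),0),None,fx=S,fy=S,interpolation=cv2.INTER_CUBIC)
    h=cv2.cvtColor(sub,cv2.COLOR_BGR2HSV).astype(int)
    m=f(h[...,0],h[...,1],h[...,2]).astype(np.uint8)
    n,l,st,c=cv2.connectedComponentsWithStats(m)
    k=1+np.argmax(st[1:,4]); m=(l==k).astype(np.uint8)
    cs,_=cv2.findContours(m,cv2.RETR_EXTERNAL,cv2.CHAIN_APPROX_NONE); cc=max(cs,key=cv2.contourArea)
    tr=lambda p:(np.array(p,float)+.5)/S-.5+[x0,y0]
    return tr(cc.reshape(-1,2)), m
def circ(n,cnt,z,name=''):
    P=onz(n,cnt,z)[:,:2].astype(np.float32)
    H=cv2.convexHull(P.reshape(-1,1,2)); el=cv2.fitEllipse(P) ; mc=cv2.minEnclosingCircle(H)
    print(name,n,'ellipse c',np.array(el[0]),'axes',np.array(el[1]),'| minenc',np.array(mc[0]),2*mc[1])
    return np.array(el[0])
E
python3 - <<'E'
from h import *
t=cv2.imread('pics/top0.png')
def pr(name,x,y):
    h=cv2.cvtColor(t[y:y+1,x:x+1],cv2.COLOR_BGR2HSV); print(name,h.ravel())
q=lambda X,Y,ox,oy:(int(ox+X/4),int(oy+Y/4))
for name,X,Y in[('cap',180,172),('body',205,185),('lid',295,318),('jarside',340,320),('pan',620,130),('house',700,140),('linerrim',655,335),('linerinside',700,320),('linerfloor',685,342),('wood',400,250),('shadow',670,375)]: pr(name,*q(X,Y,90,110))
for name,X,Y in[('cap',480,330),('amber',462,345),('potin',635,215),('potfl',605,240),('rim',652,205),('tape',305,310)]: pr(name,*q(X,Y,210,110))
E
```

```text
cap [ 0 33 23]
body [ 30  29 170]
lid [161  21  99]
jarside [15 39 39]
pan [170   4 179]
house [128   8 131]
linerrim [ 28  29 151]
linerinside [26 26 68]
linerfloor [120   8 202]
wood [ 17 123 185]
shadow [ 16 129 113]
cap [15 15 34]
amber [ 12 222 100]
potin [ 0 11 45]
potfl [ 40   4 179]
rim [ 16  79 171]
tape [ 33  26 198]
```

```bash
python3 - <<'E'
from h import *
t=cv2.imread('pics/top0.png')
c,_=blob(t,135,153,8,lambda h,s,v:v<80); circ('top',c,140,'tallcap(31)')
c,_=blob(t,163.5,189.5,14,lambda h,s,v:(s<50)&(v>75)); circ('top',c,76,'jar(66)')
c,_=blob(t,261.5,193.5,12,lambda h,s,v:(s<70)); circ('top',c,102,'liner(61)')
c,_=blob(t,365,168,13,lambda h,s,v:(s<70)); circ('top',c,75,'pot(66)')
c,_=blob(t,330,193,7,lambda h,s,v:(v<70)&(s<150)); circ('top',c,92,'small(25)')
c,_=blob(t,293,193,14,lambda h,s,v:(s<70)); circ('top',c,24,'tape(80)')
c,m=blob(t,244.5,143,27,lambda h,s,v:(v>145)&(s<40)); P=onz('top',c,42)[:,:2].astype(np.float32)
r=cv2.minAreaRect(P); print('pan',r); print(cv2.boxPoints(r))
c,m=blob(t,244.5,150,35,lambda h,s,v:(s<75)); P=onz('top',c,30)[:,:2].astype(np.float32)
r=cv2.minAreaRect(P); print('housing',r); print(cv2.boxPoints(r))
c,m=blob(t,396,209,36,lambda h,s,v:(h>40)&(h<80)&(s>100)); circ('top',c,100,'tub(110)')
E
```

```text
tallcap(31) top ellipse c [565.74 373.48] axes [29.73 32.45] | minenc [565.73 373.74] 33.38175964355469
jar(66) top ellipse c [458.81 290.58] axes [60.96 63.96] | minenc [458.7  288.76] 67.14787292480469
liner(61) top ellipse c [449.74 -31.29] axes [59.84 61.25] | minenc [449.96 -31.18] 62.37522888183594
pot(66) top ellipse c [ 543.54 -369.41] axes [62.72 72.1 ] | minenc [ 542.46 -368.7 ] 73.52799224853516
small(25) top ellipse c [ 455.36 -249.8 ] axes [21.6  23.51] | minenc [ 455.56 -249.71] 24.03124237060547
tape(80) top ellipse c [ 459.59 -139.47] axes [78.5  79.74] | minenc [ 459.95 -139.18] 80.67735290527344
pan ((619.3634033203125, 29.646556854248047), (138.89620971679688, 137.40139770507812), 87.4429931640625)
[[547.63 -36.67]
 [684.9  -42.8 ]
 [691.09  95.96]
 [553.83 102.09]]
housing ((602.6483154296875, 30.785354614257812), (158.38710021972656, 189.74046325683594), 87.25576782226562)
[[504.1  -43.78]
 [693.62 -52.86]
 [701.2  105.35]
 [511.68 114.43]]
tub(110) top ellipse c [ 406.43 -479.34] axes [108.82 113.19] | minenc [ 405.67 -479.45] 114.16943359375
```

```bash
python3 - <<'E'
from h import *
t=cv2.imread('pics/top0.png');s=cv2.imread('pics/side0.png')
c,_=blob(t,270+6.5,228,13,lambda h,s,v:(h>95)&(h<130)&(s>100)); circ('top',c,102,'blue(61)')
for nm,P in dict(pot=[542,-369,75],pot0=[542,-369,0],small=[455.4,-249.8,92],small0=[455.4,-249.8,0],liner=[449.8,-31.2,102],liner0=[449.8,-31.2,0],jar=[458.8,290,76],jar0=[458.8,290,0],tall=[565.7,373.5,140],tall0=[565.7,373.5,0],pan=[618.8,29.8,42]).items():
    a=proj('side',P)[0]; b=proj('top',P)[0]; print(nm,a,b)
    cv2.circle(s,tuple(int(round(v)) for v in a),1,(0,0,255),-1); t[int(round(b[1])),int(round(b[0]))]=(0,0,255)
crop(s,170,110,180,170,3.5,'pics/c4.png'); crop(t,330,140,60,45,13,'pics/c5.png')
E
```

```text
blue(61) top ellipse c [338.49 -80.48] axes [56.55 58.17] | minenc [338.7 -80.5] 59.18890380859375
pot [310.26 243.38] [364.28 167.71]
pot0 [307.76 261.95] [359.13 170.29]
small [267.84 220.86] [329.17 192.85]
small0 [266.85 243.29] [324.77 194.61]
liner [243.68 183.01] [261.61 192.99]
liner0 [243.76 206.26] [261.   194.94]
jar [222.12 150.58] [163.21 188.67]
jar0 [222.74 165.93] [167.4  190.32]
tall [239.53 126.46] [134.63 152.91]
tall0 [239.81 154.21] [144.67 158.98]
pan [279.58 180.88] [244.05 143.55]
```

View pics/c4.png

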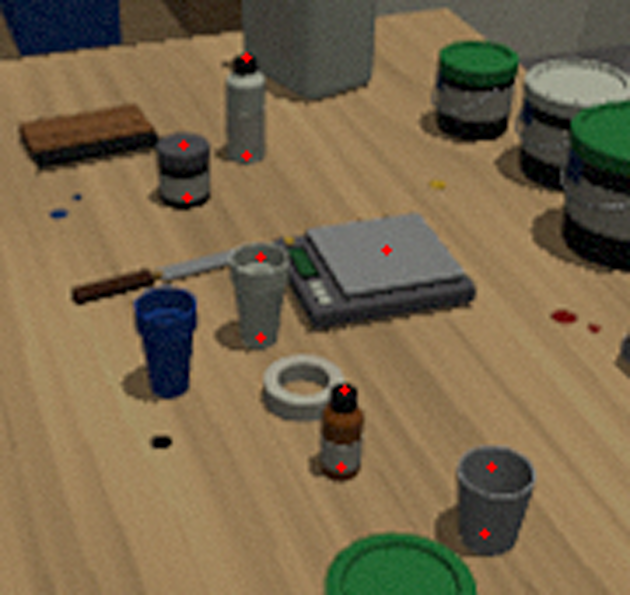

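View pics/c5.png

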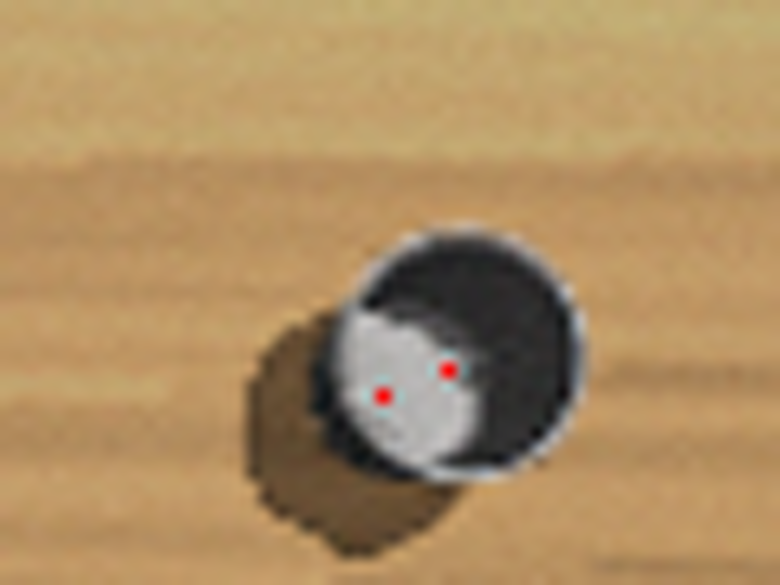

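The red markers projected from the top view sit on each object's axis in the side view, so the two cameras agree. The exception is the pot rim centre, which is really at about (365.2,166.8) and needs re-measuring. The liner is the white cup at (261,193). The blue cup at (276,228) stays where it is.

```bash
python3 - <<'E'
from h import *
print('pot',onz('top',[[365.15,166.8]],75), onz('side',[[170+495/3.5-.36,110+473/3.5-.36]],75))
st=status.state(); M=R.from_euler('xyz',st['ee_rot'],degrees=True).as_matrix(); print(M, st['ee_pos'])
a=np.radians(-2.65); C=np.array([618.8,29.8]); X=np.array([np.cos(a),np.sin(a)]); Y=np.array([-np.sin(a),np.cos(a)])
for n,y in dict(pan=0,small=129,jar=211,tall=-136).items(): print(n,C+y*Y)
# tool angle: jaw y-axis world heading
print('jaw heading',np.degrees(np.arctan2(M[1,1],M[0,1])), 'z heading',np.degrees(np.arctan2(M[1,2],M[0,2])))
E
```

```text
pot [[ 545.11 -371.94   75.  ]] [[ 541.39 -375.22   75.  ]]
[[-0.    0.37  0.93]
 [-0.    0.93 -0.37]
 [-1.   -0.   -0.  ]] [211.97 534.13 291.52]
pan [618.8  29.8]
small [624.76 158.66]
jar [628.56 240.57]
tall [ 612.51 -106.05]
jaw heading 68.35459991007608 z heading -21.645400889014503
```

Request:
{"method": "move_arm", "body": {
  "moves": [
    [[0, -0.3, 4.9], 0.155, 1],
    [[0, -0.5, 9.7], 0.31, 1],
    [[0, -0.7, 14.6], 0.465, 1],
    [[0, -0.9, 19.4], 0.62, 1],
    [[0, -1.2, 24.2], 0.775, 1],
    [[0, -1.4, 29.1], 0.93, 1],
    [[0, -1.6, 34], 1.085, 1],
    [[0, -1.9, 38.8], 1.239, 1],
    [[0, -1.9, 38.8], 1.239, 1],
    [[0, -1.9, 38.8], 1.239, 1]
  ]
}}

```text
time_s: 1.35
ee_pos: [565.3, 373.6, 291.6]
ee_rot: [-75.3, 89.9, -167.9]
force: [-1.1, 0.3, -0.6]
gripper_width: 91.4
```

```bash
cat >> h.py <<'E'
A=np.radians(-2.65); PC=np.array([618.8,29.8]); SX=np.array([np.cos(A),np.sin(A)]); SY=np.array([-np.sin(A),np.cos(A)])
def scale(p): d=np.array(p[:2])-PC; return np.array([d@SX,d@SY])
def to(x,y,z,st=None):
    """tool-frame shift (cm) from measured pose to TCP (x,y,z); also jaw heading"""
    st=st or status.state(); M=R.from_euler('xyz',st['ee_rot'],degrees=True).as_matrix()
    d=M.T@(np.array([x,y,z])-st['ee_pos'])/10
    print('t',st['time_s'],'tcp',st['ee_pos'],'jaw head',np.degrees(np.arctan2(M[1,1],M[0,1])).round(2),'w',round(st['gripper_width'],1),'F',st['force'],'shift cm',d)
E
python3 -c "
from h import *
to(565.7,373.5,150); print(status.state()['qpos'])"
```

```text
t 1.35 tcp [565.3  373.61 291.56] jaw head -2.61 w 91.4 F [-1.1   0.29 -0.56] shift cm [14.16  0.06  0.  ]
[32.48 27.82 74.66  0.04 77.61 35.08]
```

Request:
{"method": "move_arm", "body": {
  "moves": [
    [[5, 0, 0], 0, 1],
    [[9, 0, 0], 0, 1],
    [[12, 0, 0], 0, 1],
    [[14.2, 0, 0], 0, 1],
    [[14.2, 0, 0], 0, 1],
    [[14.2, 0, 0], 0, -1],
    [[14.2, 0, 0], 0, -1],
    [[14.2, 0, 0], 0, -1],
    [[14.2, 0, 0], 0, -1],
    [[14.2, 0, 0], 0, -1],
    [[14.2, 0, 0], 0, -1],
    [[14.2, 0, 0], 0, -1],
    [[14.2, 0, 0], 0, -1]
  ],
  "force": 28
}}

```text
time_s: 2.98
ee_pos: [566.2, 373.8, 150.8]
ee_rot: [121.1, 89.9, 28.5]
force: [1.5, -0.2, 3.7]
gripper_width: 51.7
```

```bash
python3 -c "
from h import *
to(612.5,-106.05,150); print(status.state()['qpos'])"
```

```text
t 2.975 tcp [566.15 373.81 150.79] jaw head -2.64 w 51.7 F [ 1.52 -0.2   3.74] shift cm [ 0.05  6.84 47.72]
[32.47 33.48 85.78 -0.01 60.66 35.11]
```

Request:
{"method": "move_arm", "body": {
  "moves": [
    [[-3, 0, 0], 0, -1],
    [[-7, 0, 0], 0, -1],
    [[-10, 0.3, 2], 0, -1],
    [[-10, 0.9, 6], 0, -1],
    [[-10, 1.6, 11], 0, -1],
    [[-10, 2.3, 16], 0, -1],
    [[-10, 3, 21], 0, -1],
    [[-10, 3.7, 26], 0, -1],
    [[-10, 4.4, 31], 0, -1],
    [[-10, 5.2, 36], 0, -1],
    [[-10, 5.9, 41], 0, -1],
    [[-10, 6.4, 45], 0, -1],
    [[-10, 6.8, 47.3], 0, -1],
    [[-10, 6.8, 47.7], 0, -1],
    [[-10, 6.8, 47.7], 0, -1],
    [[-7, 6.8, 47.7], 0, -1],
    [[-4, 6.8, 47.7], 0, -1],
    [[-2, 6.8, 47.7], 0, -1],
    [[-1, 6.8, 47.7], 0, -1]
  ]
}}

```text
time_s: 5.35
ee_pos: [611.2, -104.2, 159.1]
ee_rot: [-112.9, 89.9, 154.6]
force: [0.5, -0.5, -2.5]
gripper_width: 51.7
```

```bash
python3 -c "
from h import *
to(612.5,-106.05,150)"
```

```text
t 5.35 tcp [ 611.24 -104.19  159.08] jaw head -2.53 w 51.7 F [ 0.55 -0.49 -2.48] shift cm [0.91 0.14 0.18]
```

Request:
{"method": "move_arm", "body": {
  "moves": [
    [[0.4, 0.1, 0.2], 0, -1],
    [[0.8, 0.1, 0.2], 0, -1],
    [[0.9, 0.1, 0.2], 0, -1],
    [[0.9, 0.1, 0.2], 0, -1],
    [[0.9, 0.1, 0.2], 0, 0.4],
    [[0.9, 0.1, 0.2], 0, 0.8],
    [[0.9, 0.1, 0.2], 0, 1],
    [[0.9, 0.1, 0.2], 0, 1],
    [[0.9, 0.1, 0.2], 0, 1],
    [[-4, 0.1, 0.2], 0, 1],
    [[-9, 0.1, 0.2], 0, 1],
    [[-14, 0.1, 0.2], 0, 1],
    [[-14, 0.1, 0.2], 0, 1]
  ]
}}

```text
time_s: 6.98
ee_pos: [614.2, -108.3, 305.2]
ee_rot: [82.3, 89.4, -10.3]
force: [0.3, 0.6, -0.0]
gripper_width: 91.1
```

```bash
python3 -c "
from h import *
to(455.4,-249.8,103)
f=viewer.grab_frame('side')[:,:,::-1].copy(); cv2.imwrite('pics/side1.png',f); crop(f,170,60,220,165,3.5,'pics/s1.png')"
```

```text
t 6.975 tcp [ 614.24 -108.27  305.25] jaw head -2.63 w 91.1 F [ 0.29  0.6  -0.03] shift cm [ 20.09 -15.42  14.84]
```

View pics/s1.png

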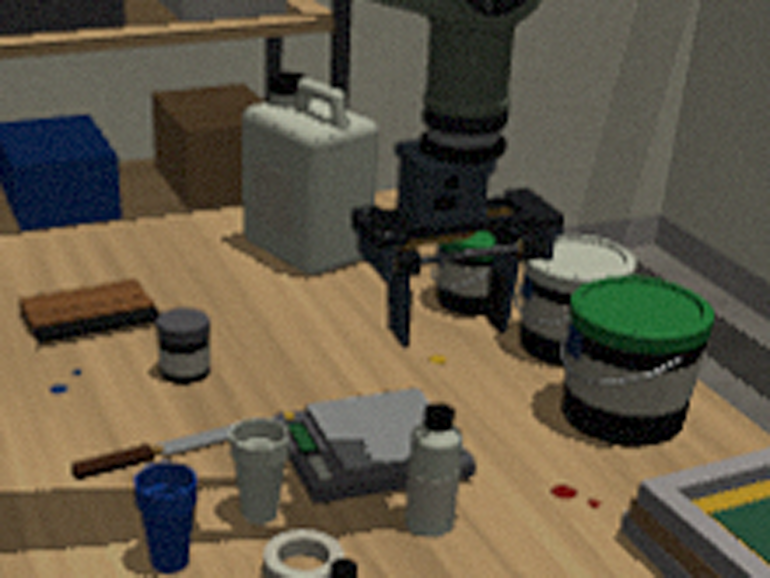

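Request:
{"method": "move_arm", "body": {
  "moves": [
    [[0, -3, 3], 0, 1],
    [[0, -7, 6.7], 0, 1],
    [[0, -11, 10.6], 0, 1],
    [[0, -14, 13.5], 0, 1],
    [[0, -15.4, 14.8], 0, 1],
    [[3, -15.4, 14.8], 0, 1],
    [[8, -15.4, 14.8], 0, 1],
    [[13, -15.4, 14.8], 0, 1],
    [[13, -15.4, 14.8], 0, 1],
    [[13, -15.4, 14.8], 0, 1]
  ]
}}

```text
time_s: 8.28
ee_pos: [453.1, -248.9, 171.2]
ee_rot: [72.0, 89.9, -20.7]
force: [0.6, -0.6, 0.3]
gripper_width: 91.3
```

```bash
python3 -c "
from h import *
to(455.4,-249.8,108)"
```

```text
t 8.275 tcp [ 453.11 -248.95  171.23] jaw head -2.61 w 91.3 F [ 0.55 -0.63  0.32] shift cm [6.32 0.22 0.07]
```

Request:
{"method": "move_arm", "body": {
  "moves": [
    [[2, 0.2, 0.1], 0, 1],
    [[4.5, 0.2, 0.1], 0, 1],
    [[6, 0.2, 0.1], 0, 1],
    [[6.3, 0.2, 0.1], 0, 1],
    [[6.3, 0.2, 0.1], 0, 1],
    [[6.3, 0.2, 0.1], 0, 0],
    [[6.3, 0.2, 0.1], 0, -1],
    [[6.3, 0.2, 0.1], 0, -1],
    [[6.3, 0.2, 0.1], 0, -1],
    [[6.3, 0.2, 0.1], 0, -1],
    [[6.3, 0.2, 0.1], 0, -1],
    [[6.3, 0.2, 0.1], 0, -1],
    [[6.3, 0.2, 0.1], 0, -1],
    [[6.3, 0.2, 0.1], 0, -1]
  ],
  "force": 18
}}

```text
time_s: 10.02
ee_pos: [454.1, -249.9, 107.3]
ee_rot: [78.5, 90.0, -14.1]
force: [0.4, -0.8, 0.4]
gripper_width: 37.4
```

```bash
python3 -c "
from h import *
to(624.8,158.7,108)"
```

```text
t 10.025 tcp [ 454.09 -249.9   107.31] jaw head -2.64 w 37.4 F [ 0.44 -0.76  0.35] shift cm [ -0.07  15.17 -41.6 ]
```

Request:
{"method": "move_arm", "body": {
  "moves": [
    [[-4, 0, 0], 0, -1],
    [[-9, 0, 0], 0, -1],
    [[-14, 0, 0], 0, -1],
    [[-16, 0.6, -2], 0, -1],
    [[-16, 2.2, -6], 0, -1],
    [[-16, 4, -11], 0, -1],
    [[-16, 5.8, -16], 0, -1],
    [[-16, 7.7, -21], 0, -1],
    [[-16, 9.5, -26], 0, -1],
    [[-16, 11.3, -31], 0, -1],
    [[-16, 13.1, -36], 0, -1],
    [[-16, 14.6, -40], 0, -1],
    [[-16, 15.2, -41.6], 0, -1],
    [[-16, 15.2, -41.6], 0, -1],
    [[-12, 15.2, -41.6], 0, -1],
    [[-7, 15.2, -41.6], 0, -1],
    [[-3, 15.2, -41.6], 0, -1],
    [[-1, 15.2, -41.6], 0, -1],
    [[-1, 15.2, -41.6], 0, -1]
  ]
}}

```text
time_s: 12.4
ee_pos: [623.4, 156.7, 115.7]
ee_rot: [-69.0, 89.7, -161.7]
force: [-0.2, -0.3, 0.5]
gripper_width: 37.6
```

```bash
python3 -c "
from h import *
to(624.8,158.7,107.5)"
```

```text
t 12.4 tcp [623.42 156.69 115.7 ] jaw head -2.73 w 37.6 F [-0.15 -0.25  0.54] shift cm [ 0.82  0.13 -0.21]
```

Request:
{"method": "move_arm", "body": {
  "moves": [
    [[0.4, 0.1, -0.2], 0, -1],
    [[0.8, 0.1, -0.2], 0, -1],
    [[0.8, 0.1, -0.2], 0, -1],
    [[0.8, 0.1, -0.2], 0, -1],
    [[0.8, 0.1, -0.2], 0, 0.2],
    [[0.8, 0.1, -0.2], 0, 0.6],
    [[0.8, 0.1, -0.2], 0, 1],
    [[0.8, 0.1, -0.2], 0, 1],
    [[0.8, 0.1, -0.2], 0, 1],
    [[-4, 0.1, -0.2], 0, 1],
    [[-9, 0.1, -0.2], 0, 1],
    [[-12, 0.1, -0.2], 0, 1],
    [[-12, 0.1, -0.2], 0, 1]
  ]
}}

```text
time_s: 14.02
ee_pos: [627.1, 160.9, 240.2]
ee_rot: [106.6, 89.6, 14.0]
force: [0.2, 0.2, -1.3]
gripper_width: 91.3
```

```bash
python3 -c "
from h import *
to(459,290,106)"
```

```text
t 14.025 tcp [627.09 160.93 240.18] jaw head -2.64 w 91.3 F [ 0.24  0.24 -1.34] shift cm [ 13.34 -17.47 -12.1 ]
```

Request:
{"method": "move_arm", "body": {
  "moves": [
    [[0, -4, -2.8], 0, 1],
    [[0, -8.5, -6], 0, 1],
    [[0, -13, -9], 0, 1],
    [[0, -16.5, -11.4], 0, 1],
    [[0, -17.5, -12.1], 0, 1],
    [[0, -17.5, -12.1], 0, 1],
    [[4, -17.5, -12.1], 0, 1],
    [[4, -17.5, -12.1], 0, 1]
  ]
}}

```text
time_s: 15.02
ee_pos: [456.3, 287.9, 194.5]
ee_rot: [-52.5, 89.6, -145.2]
force: [-0.2, -0.3, 0.5]
gripper_width: 91.6
```

```bash
python3 -c "
from h import *
to(459,289.5,106)"
```

```text
t 15.025 tcp [456.33 287.86 194.49] jaw head -2.72 w 91.6 F [-0.25 -0.27  0.47] shift cm [ 8.85  0.31 -0.21]
```

Request:
{"method": "move_arm", "body": {
  "moves": [
    [[3, 0.2, -0.1], 0, 1],
    [[6, 0.2, -0.1], 0, 1],
    [[8.3, 0.2, -0.1], 0, 1],
    [[8.8, 0.2, -0.1], 0, 1],
    [[8.8, 0.2, -0.1], 0, 1],
    [[8.8, 0.2, -0.1], 0, 0.3],
    [[8.8, 0.2, -0.1], 0, -0.5],
    [[8.8, 0.2, -0.1], 0, -1],
    [[8.8, 0.2, -0.1], 0, -1],
    [[8.8, 0.2, -0.1], 0, -1],
    [[8.8, 0.2, -0.1], 0, -1],
    [[8.8, 0.2, -0.1], 0, -1]
  ],
  "force": 30
}}

```text
time_s: 16.52
ee_pos: [459.4, 290.7, 109.9]
ee_rot: [119.6, 89.9, 27.0]
force: [1.7, 0.3, 5.4]
gripper_width: 65.3
```

```bash
python3 -c "
from h import *
to(628.6,240.6,106)"
```

```text
t 16.525 tcp [459.36 290.73 109.9 ] jaw head -2.63 w 65.3 F [1.69 0.26 5.41] shift cm [ 0.41 17.14  4.23]
```

Request:
{"method": "move_arm", "body": {
  "moves": [
    [[-3, 0, 0], 0, -1],
    [[-6, 0.5, 0.1], 0, -1],
    [[-7, 3, 0.7], 0, -1],
    [[-7, 7, 1.7], 0, -1],
    [[-7, 11, 2.7], 0, -1],
    [[-7, 15, 3.7], 0, -1],
    [[-7, 17.1, 4.2], 0, -1],
    [[-7, 17.1, 4.2], 0, -1],
    [[-7, 17.1, 4.2], 0, -1],
    [[-4, 17.1, 4.2], 0, -1],
    [[-2, 17.1, 4.2], 0, -1],
    [[-1, 17.1, 4.2], 0, -1],
    [[-1, 17.1, 4.2], 0, -1],
    [[-1, 17.1, 4.2], 0, -1]
  ]
}}

```text
time_s: 18.27
ee_pos: [628.0, 241.1, 120.3]
ee_rot: [116.8, 89.9, 24.2]
force: [0.0, -1.2, -3.8]
gripper_width: 65.1
```

```bash
python3 -c "
from h import *
to(628.6,240.6,110)"
```

```text
t 18.275 tcp [628.   241.1  120.32] jaw head -2.62 w 65.1 F [ 0.03 -1.15 -3.77] shift cm [1.03 0.06 0.05]
```

Request:
{"method": "move_arm", "body": {
  "moves": [
    [[0.4, 0, 0], 0, -1],
    [[0.7, 0, 0], 0, -1],
    [[1.0, 0, 0], 0, -1],
    [[1.0, 0, 0], 0, -1],
    [[1.0, 0, 0], 0, -1]
  ]
}}

```text
time_s: 18.9
ee_pos: [627.7, 240.7, 109.9]
ee_rot: [124.6, 90.0, 31.9]
force: [-1.1, 0.1, 3.0]
gripper_width: 65.0
```

```bash
python3 -c "
from h import *
to(628.6,240.6,110)"
```

```text
t 18.9 tcp [627.73 240.66 109.92] jaw head -2.64 w 65.0 F [-1.07  0.12  3.04] shift cm [-0.01  0.09  0.  ]
```

Request:
{"method": "move_arm", "body": {
  "moves": [
    [[0, 0, 0], 0, 0.6],
    [[0, 0, 0], 0, 0.8],
    [[0, 0, 0], 0, 1],
    [[0, 0, 0], 0, 1],
    [[0, 0, 0], 0, 1],
    [[-3, 0, 0], 0, 1],
    [[-8, 0, 0], 0, 1],
    [[-13, -2, 3], 0, 1],
    [[-17, -5, 8], 0, 1],
    [[-17, -9, 13], 0, 1],
    [[-17, -13, 18], 0, 1],
    [[-17, -17, 23], 0, 1],
    [[-17, -20, 26], 0, 1],
    [[-17, -22, 28], 0, 1],
    [[-17, -22, 28], 0, 1]
  ]
}}

```text
time_s: 20.78
ee_pos: [393.8, -29.7, 279.6]
ee_rot: [95.8, 90.0, 3.0]
force: [1.0, 0.3, -0.2]
gripper_width: 91.5
```

```bash
python3 -c "
from h import *
to(544,-372.5,200)
f=viewer.grab_frame('side')[:,:,::-1].copy(); cv2.imwrite('pics/side2.png',f); crop(f,170,90,200,150,4,'pics/s2.png')
f=viewer.grab_frame('top')[:,:,::-1].copy(); cv2.imwrite('pics/top2.png',f); crop(f,130,100,200,150,4,'pics/t2.png')"
```

```text
t 20.775 tcp [393.83 -29.67 279.59] jaw head -2.79 w 91.5 F [ 1.02  0.34 -0.19] shift cm [ 7.97 16.66 33.51]
```

View pics/s2.png

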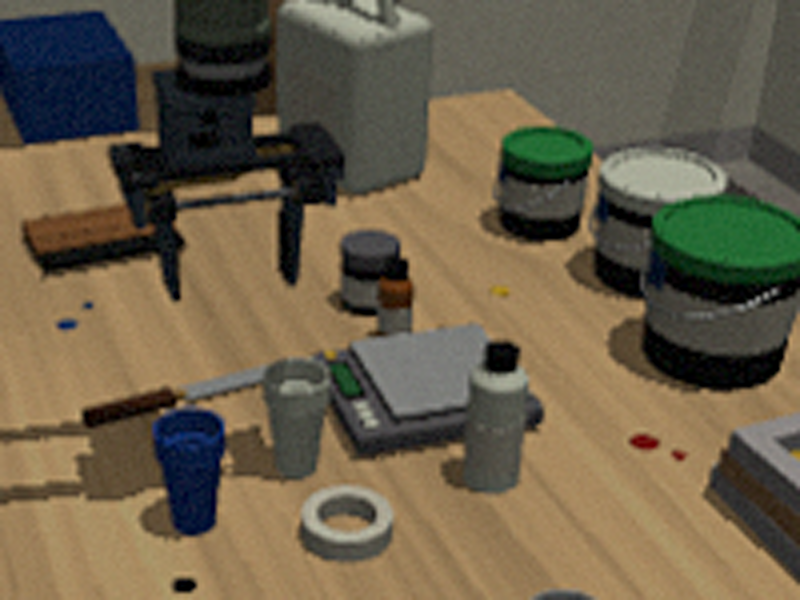

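View pics/t2.png

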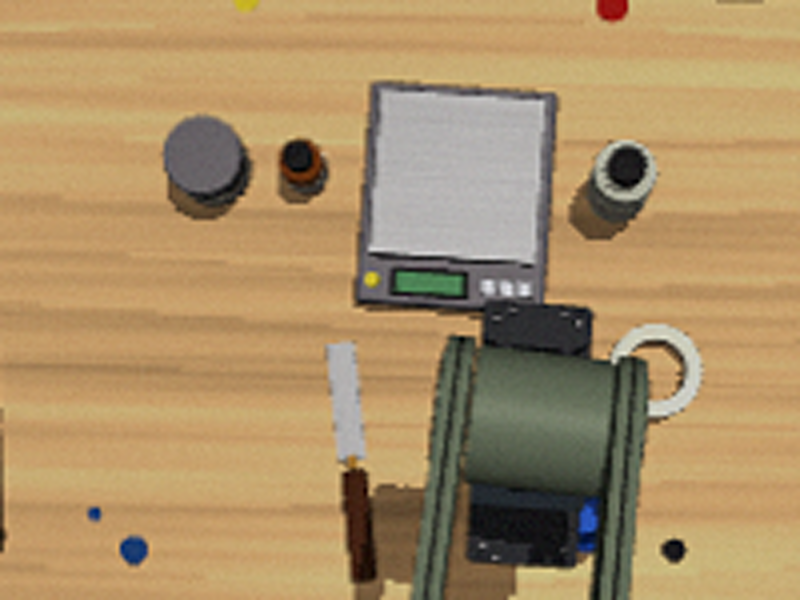

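In top view (4x crop), the jar is at (204,155), the small bottle cap at (300,156) and the tall bottle cap at (627,166). All three are upright and in line with the pan. I'll measure them now.

```bash
python3 - <<'E'
from h import *
t=cv2.imread('pics/top2.png')
c,_=blob(t,286.5,141.5,8,lambda h,s,v:v<80); p=circ('top',c,140,'tall'); print(scale(p))
c,_=blob(t,181,139,14,lambda h,s,v:(s<50)&(v>75)); j=circ('top',c,76,'jar'); print(scale(j))
c,_=blob(t,205,139,7,lambda h,s,v:(v<70)&(s<150)); p=circ('top',c,92,'small'); print(scale(p),np.linalg.norm(p-j))
c,m=blob(t,244.5,143,27,lambda h,s,v:(v>145)&(s<40)); P=onz('top',c,42)[:,:2].astype(np.float32); print(cv2.minAreaRect(P))
E
```

```text
tall top ellipse c [ 611.26 -104.73] axes [28.3  32.65] | minenc [ 610.82 -105.58] 33.11855697631836
[  -1.31 -134.74]
jar top ellipse c [626.39 240.41] axes [61.23 62.37] | minenc [625.56 239.67] 65.3901596069336
[ -2.16 210.74]
small top ellipse c [624.12 159.71] axes [21.66 22.56] | minenc [624.34 159.6 ] 23.749019622802734
[ -0.69 130.02] 80.73363949532589
((619.610107421875, 29.415985107421875), (140.45803833007812, 137.9047393798828), 87.17095947265625)
```

Request:
{"method": "move_arm", "body": {
  "moves": [
    [[0, 1.5, 3], 0, 1],
    [[0, 3.5, 7], 0, 1],
    [[0, 6, 12], 0, 1],
    [[0, 8.5, 17], 0, 1],
    [[0, 11, 22], 0, 1],
    [[0, 13.5, 27], 0, 1],
    [[0, 15.5, 31], 0, 1],
    [[0, 16.6, 33.3], 0, 1],
    [[2, 16.7, 33.5], 0, 1],
    [[6, 16.7, 33.5], 0, 1],
    [[8, 16.7, 33.5], 0, 1],
    [[8, 16.7, 33.5], 0, 1],
    [[8, 16.7, 33.5], 0, 1]
  ]
}}

```text
time_s: 22.5
ee_pos: [547.8, -371.2, 199.9]
ee_rot: [65.6, 89.9, -26.9]
force: [-0.1, -0.5, 0.1]
gripper_width: 91.3
```

```bash
python3 -c "
from h import *
to(544,-372.5,107)"
```

```text
t 22.5 tcp [ 547.84 -371.15  199.87] jaw head -2.58 w 91.3 F [-0.08 -0.46  0.06] shift cm [ 9.29 -0.39  0.15]
```

Request:
{"method": "move_arm", "body": {
  "moves": [
    [[3, -0.3, 0.1], 0, 1],
    [[6, -0.3, 0.1], 0, 1],
    [[8.5, -0.3, 0.1], 0, 1],
    [[9.3, -0.3, 0.1], 0, 1],
    [[9.3, -0.3, 0.1], 0, 1],
    [[9.3, -0.3, 0.1], 0, 0.5],
    [[9.3, -0.3, 0.1], 0, 0],
    [[9.3, -0.3, 0.1], 0, -1],
    [[9.3, -0.3, 0.1], 0, -1],
    [[9.3, -0.3, 0.1], 0, -1],
    [[9.3, -0.3, 0.1], 0, -1],
    [[9.3, -0.3, 0.1], 0, -1]
  ],
  "force": 25
}}

```text
time_s: 24.0
ee_pos: [544.2, -372.4, 107.1]
ee_rot: [67.2, 89.9, -25.4]
force: [4.0, 0.5, 5.8]
gripper_width: 63.6
```

```bash
python3 -c "
from h import *
to(618.8,29.8,150)"
```

```text
t 24.0 tcp [ 544.25 -372.39  107.05] jaw head -2.64 w 63.6 F [3.95 0.49 5.75] shift cm [ -4.32   5.61 -40.52]
```

Request:
{"method": "move_arm", "body": {
  "moves": [
    [[-3, 0, 0], 0, -1],
    [[-7, 0, 0], 0, -1],
    [[-12, 0, 0], 0, -1],
    [[-16, 0, 0], 0, -1],
    [[-18, 0.4, -3], 0, -1],
    [[-18, 1.1, -8], 0, -1],
    [[-18, 1.8, -13], 0, -1],
    [[-18, 2.5, -18], 0, -1],
    [[-18, 3.2, -23], 0, -1],
    [[-18, 3.9, -28], 0, -1],
    [[-18, 4.6, -33], 0, -1],
    [[-18, 5.2, -37.5], 0, -1],
    [[-18, 5.6, -40], 0, -1],
    [[-18, 5.6, -40.5], 0, -1],
    [[-14, 5.6, -40.5], 0, -1],
    [[-10, 5.6, -40.5], 0, -1],
    [[-7, 5.6, -40.5], 0, -1],
    [[-5.5, 5.6, -40.5], 0, -1],
    [[-5.5, 5.6, -40.5], 0, -1],
    [[-5.5, 5.6, -40.5], 0, -1]
  ]
}}

```text
time_s: 26.5
ee_pos: [618.7, 29.6, 162.5]
ee_rot: [91.8, 89.9, -0.8]
force: [-0.4, -0.0, -2.8]
gripper_width: 63.7
```

```bash
python3 -c "
from h import *
to(618.8,29.8,149)"
```

```text
t 26.5 tcp [618.73  29.58 162.5 ] jaw head -2.65 w 63.7 F [-0.37 -0.01 -2.8 ] shift cm [ 1.35  0.   -0.02]
```

Request:
{"method": "move_arm", "body": {
  "moves": [
    [[0.4, 0, 0], 0, -1],
    [[0.8, 0, 0], 0, -1],
    [[1.1, 0, 0], 0, -1],
    [[1.3, 0, 0], 0, -1],
    [[1.3, 0, 0], 0, -1],
    [[1.3, 0, 0], 0, -1]
  ]
}}

```text
time_s: 27.25
ee_pos: [618.0, 29.9, 148.9]
ee_rot: [102.8, 90.0, 10.2]
force: [-0.5, 0.2, 4.1]
gripper_width: 63.6
```

```bash
python3 -c "
from h import *
to(618.8,29.8,149)"
```

```text
t 27.25 tcp [617.98  29.93 148.94] jaw head -2.63 w 63.6 F [-0.46  0.21  4.11] shift cm [-0.01  0.08  0.01]
```

Request:
{"method": "move_arm", "body": {
  "moves": [
    [[0, 0, 0], 0, 0.6],
    [[0, 0, 0], 0, 0.8],
    [[0, 0, 0], 0, 1],
    [[0, 0, 0], 0, 1],
    [[0, 0, 0], 0, 1],
    [[-3, 0, 0], 0, 1],
    [[-8, 0, 0], 0, 1],
    [[-13, 0, 0], 0, 1],
    [[-15, -4, 2], 0, 1],
    [[-15, -9, 3.5], 0, 1],
    [[-15, -14, 5], 0, 1],
    [[-15, -16.6, 6.5], 0, 1],
    [[-15, -16.6, 6.9], 0, 1],
    [[-15, -16.6, 6.9], 0, 1],
    [[-15, -16.6, 6.9], 0, 1]
  ]
}}

```text
time_s: 29.12
ee_pos: [450.1, -31.2, 298.1]
ee_rot: [131.1, 90.0, 38.5]
force: [0.3, 0.4, 0.4]
gripper_width: 90.9
```

```bash
python3 -c "
from h import *
to(449.8,-31.2,153)
f=viewer.grab_frame('side')[:,:,::-1].copy(); cv2.imwrite('pics/side3.png',f); crop(f,170,90,200,150,4,'pics/s3.png')
f=viewer.grab_frame('top')[:,:,::-1].copy(); cv2.imwrite('pics/top3.png',f); crop(f,130,100,200,150,4,'pics/t3.png')"
```

```text
t 29.125 tcp [450.14 -31.16 298.12] jaw head -2.62 w 90.9 F [0.31 0.42 0.44] shift cm [14.51 -0.04  0.01]
```

View pics/s3.png

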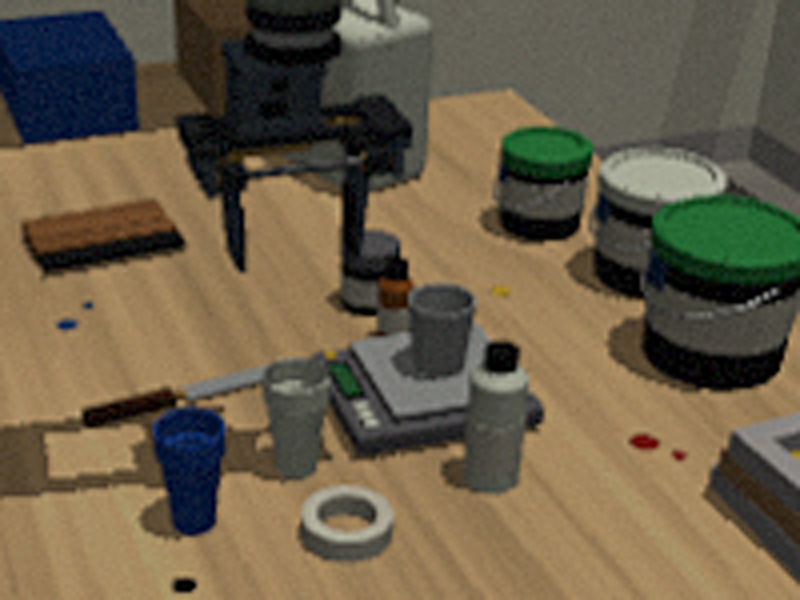

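View pics/t3.png

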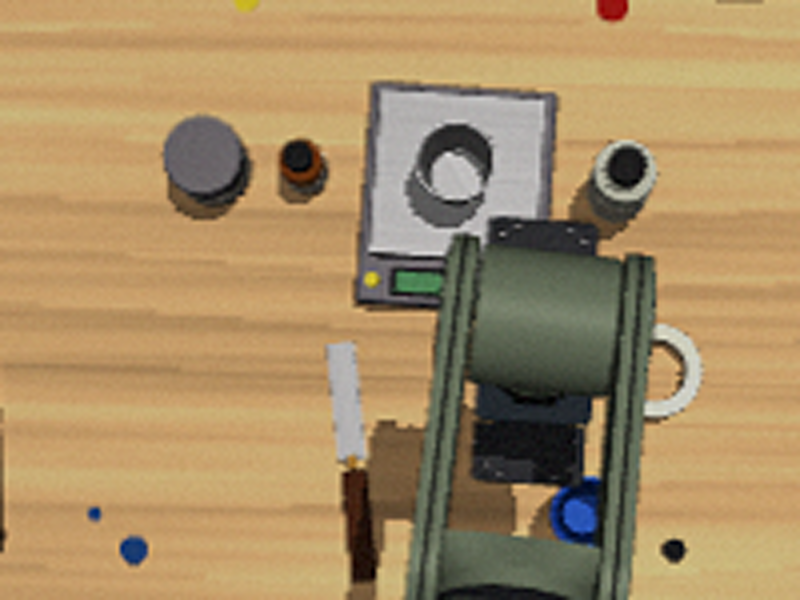

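The pot stands upright mid-pan, with its rim centre at (455,163) in the 4x top crop. The white liner is under the open gripper. I'll grasp its collar.

Request:
{"method": "move_arm", "body": {
  "moves": [
    [[4, 0, 0], 0, 1],
    [[8, 0, 0], 0, 1],
    [[12, 0, 0], 0, 1],
    [[14, 0, 0], 0, 1],
    [[14.4, 0, 0], 0, 1],
    [[14.4, 0, 0], 0, 1],
    [[14.4, 0, 0], 0, 0.4],
    [[14.4, 0, 0], 0, 0],
    [[14.4, 0, 0], 0, -1],
    [[14.4, 0, 0], 0, -1],
    [[14.4, 0, 0], 0, -1],
    [[14.4, 0, 0], 0, -1],
    [[14.4, 0, 0], 0, -1]
  ],
  "force": 12
}}

```text
time_s: 30.85
ee_pos: [449.3, -31.4, 154.6]
ee_rot: [93.2, 89.9, 0.6]
force: [0.7, 0.8, 5.5]
gripper_width: 61.3
```

```bash
python3 -c "
from h import *
p=onz('top',[[243.4,140.4]],117); print(p,scale(p[0]))
to(618.8,29.8,199)"
```

```text
[[616.03  30.52 117.  ]] [-2.8   0.59]
t 30.85 tcp [449.32 -31.41 154.56] jaw head -2.64 w 61.3 F [0.73 0.8  5.52] shift cm [-4.43 16.65 -6.89]
```

Request:
{"method": "move_arm", "body": {
  "moves": [
    [[-3, 0, 0], 0, -1],
    [[-7, 0, 0], 0, -1],
    [[-12, 0, 0], 0, -1],
    [[-15, 0, 0], 0, -1],
    [[-16, 0, 0], 0, -1],
    [[-16, 3, -1.2], 0, -1],
    [[-16, 7, -2.9], 0, -1],
    [[-16, 11, -4.6], 0, -1],
    [[-16, 14.5, -6], 0, -1],
    [[-16, 16.5, -6.9], 0, -1],
    [[-16, 16.5, -6.9], 0, -1],
    [[-13, 16.5, -6.9], 0, -1],
    [[-12.5, 16.5, -6.9], 0, -1],
    [[-12.5, 16.5, -6.9], 0, -1],
    [[-12.5, 16.5, -6.9], 0, -1]
  ]
}}

```text
time_s: 32.72
ee_pos: [617.1, 29.8, 280.4]
ee_rot: [95.6, 89.9, 3.0]
force: [0.7, 0.3, -0.0]
gripper_width: 61.4
```

```bash
python3 -c "
from h import *
to(617.5,30,200.6)
f=viewer.grab_frame('side')[:,:,::-1].copy(); cv2.imwrite('pics/side4.png',f); crop(f,220,80,120,110,5,'pics/s4.png')"
```

```text
t 32.725 tcp [617.13  29.79 280.39] jaw head -2.65 w 61.4 F [ 0.68  0.3  -0.01] shift cm [ 7.98  0.02 -0.02]
```

View pics/s4.png

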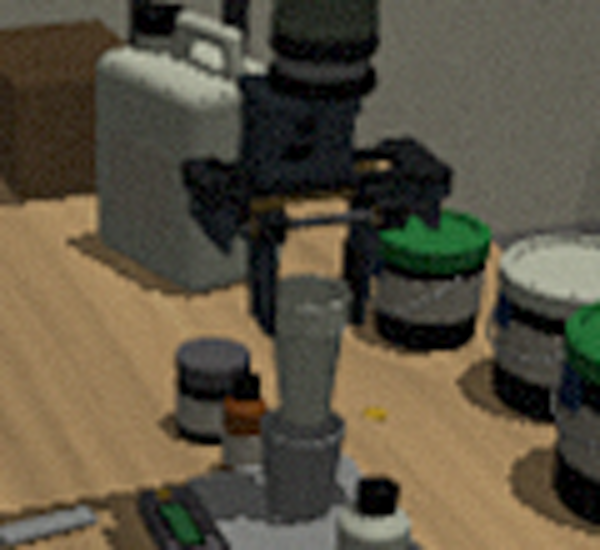

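The liner is held upright over the pot: its foot is at about (307,415) and the pot mouth is centred at about (303,428). I'll lower it, watching the force.

Request:
{"method": "move_arm", "body": {
  "moves": [
    [[1, 0, 0], 0, -1],
    [[2, 0, 0], 0, -1],
    [[3, 0, 0], 0, -1],
    [[4, 0, 0], 0, -1],
    [[5, 0, 0], 0, -1],
    [[6, 0, 0], 0, -1],
    [[6.5, 0, 0], 0, -1],
    [[7, 0, 0], 0, -1],
    [[7, 0, 0], 0, -1],
    [[7, 0, 0], 0, -1]
  ]
}}

```text
time_s: 34.02
ee_pos: [617.2, 30.0, 209.6]
ee_rot: [101.4, 90.0, 8.8]
force: [-0.0, -0.3, -0.1]
gripper_width: 61.5
```

```bash
python3 -c "
from h import *
to(617.5,30,200.6)"
```

```text
t 34.025 tcp [617.19  29.98 209.57] jaw head -2.63 w 61.5 F [-0.01 -0.3  -0.11] shift cm [ 0.9   0.03 -0.  ]
```

Request:
{"method": "move_arm", "body": {
  "moves": [
    [[0.3, 0, 0], 0, -1],
    [[0.5, 0, 0], 0, -1],
    [[0.7, 0, 0], 0, -1],
    [[0.9, 0, 0], 0, -1],
    [[0.9, 0, 0], 0, -1],
    [[0.9, 0, 0], 0, -1]
  ]
}}

```text
time_s: 34.78
ee_pos: [617.0, 30.0, 200.6]
ee_rot: [98.0, 90.0, 5.4]
force: [-0.9, -0.2, 2.7]
gripper_width: 61.5
```

Request:
{"method": "move_arm", "body": {
  "moves": [
    [[0, 0, 0], 0, 0.5],
    [[0, 0, 0], 0, 0.7],
    [[0, 0, 0], 0, 1],
    [[0, 0, 0], 0, 1],
    [[0, 0, 0], 0, 1],
    [[-2, 0, 0], 0, 1],
    [[-5, 0, 0], 0, 1],
    [[-9, 0, 0], 0, 1],
    [[-14, 0, 0], 0, 1],
    [[-14, -4, 0], 0, 1],
    [[-14, -9, 0], 0, 1],
    [[-14, -14, 0], 0, 1],
    [[-14, -19, 0], 0, 1],
    [[-14, -23, 0], 0, 1],
    [[-14, -25, 0], 0, 1],
    [[-14, -25, 0], 0, 1]
  ]
}}

```text
time_s: 36.78
ee_pos: [367.0, 41.5, 340.7]
ee_rot: [97.8, 89.9, 5.1]
force: [0.4, 0.2, 0.3]
gripper_width: 91.3
```

```bash
python3 - <<'E'
from h import *
to(400,30,300)
f=viewer.grab_frame('side')[:,:,::-1].copy(); cv2.imwrite('pics/side5.png',f); crop(f,220,100,140,100,5.5,'pics/s5.png')
t=viewer.grab_frame('top')[:,:,::-1].copy(); cv2.imwrite('pics/top5.png',t); crop(t,150,90,160,120,5,'pics/t5.png')
E
```

```text
t 36.775 tcp [367.02  41.51 340.71] jaw head -2.62 w 91.3 F [0.35 0.22 0.26] shift cm [4.08 3.34 1.  ]
```

View pics/s5.png

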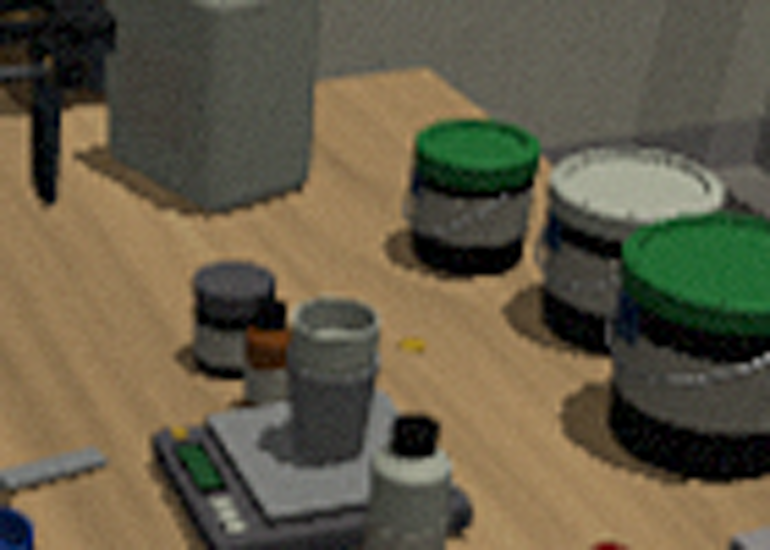

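View pics/t5.png

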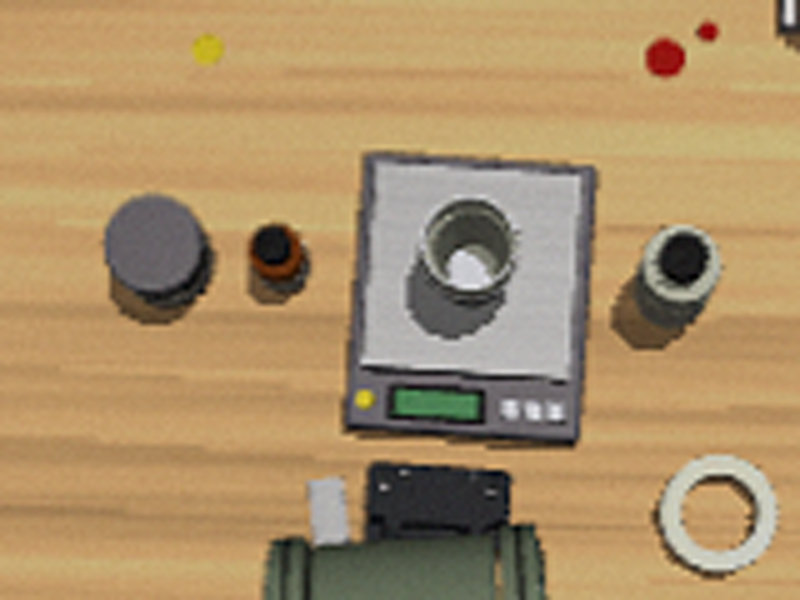

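```bash
python3 - <<'E'
from h import *
t=cv2.imread('pics/top5.png')
a=[243.4,138.6]; b=[280.6,157.8]
p=onz('top',[a],148)[0]; print('liner rim',p,scale(p), 'side',onz('side',[b],148)[0], 'predict side px z=148,152:',proj('side',[[*p[:2],148],[*p[:2],156]]))
e1,d1=ray('top',[a]); e2,d2=ray('side',[b]); k=np.linalg.lstsq(np.c_[d1[0],-d2[0]],e2-e1,rcond=None)[0]
print('tri',e1+k[0]*d1[0],e2+k[1]*d2[0])
# rim to pot-rim line in the side view: seated = 31 mm above
print('rim px at z148, pot rim z117, pan z42',proj('side',[[617,30,148],[617,30,117],[617,30,42]]))
c,_=blob(t,286.5,141.5,8,lambda h,s,v:v<80); q=circ('top',c,140,'tall'); print(scale(q))
c,_=blob(t,181,139,14,lambda h,s,v:(s<50)&(v>75)); j=circ('top',c,76,'jar'); print(scale(j))
c,_=blob(t,205,139,7,lambda h,s,v:(v<70)&(s<150)); q=circ('top',c,92,'small'); print(scale(q),np.linalg.norm(q-j))
c,_=blob(t,293,193,14,lambda h,s,v:(s<70)); circ('top',c,24,'tape(80)')
E
```

```text
liner rim [616.19  29.94 148.  ] [-2.61  0.02] side [614.23  23.69 148.  ] predict side px z=148,152: [[280.41 156.98]
 [280.53 155.09]]
tri [616.86  30.03 144.34] [617.15  29.92 144.39]
rim px at z148, pot rim z117, pan z42 [[280.61 156.94]
 [280.16 164.17]
 [279.13 180.93]]
tall top ellipse c [ 611.33 -104.69] axes [28.41 32.71] | minenc [ 611.14 -105.04] 33.05826950073242
[  -1.24 -134.69]
jar top ellipse c [626.36 240.38] axes [61.24 62.47] | minenc [625.56 239.67] 65.3901596069336
[ -2.18 210.71]
small top ellipse c [624.04 159.61] axes [21.09 22.8 ] | minenc [623.96 159.58] 23.64815330505371
[ -0.76 129.91] 80.8075935898227
tape(80) top ellipse c [ 459.62 -139.49] axes [78.62 79.76] | minenc [ 460.01 -139.27] 80.86830139160156
```

```bash
python3 -c "
from workcell import env, status
print(env.job_done()); print(status.state()['time_s'])"
```

```text
the job is handed in; nothing more can be done
None
the job is handed in; nothing more can be done
```

I stood the pot on the middle of the pan, seated the white liner in it, and lined up the jar, small bottle and tall bottle beside the scale. I handed the job in at about 37 s with the gripper open and clear of everything. No verdict is reported.

Last checks, in the scale's frame (x, y in mm):

| Thing | x | y | Judged range (x, y) |
|---|---|---|---|
| Tall bottle | -1 | -135 | x within ±15, y -151 to -121 |
| Small bottle | -1 | 130 | x within ±15, y 114 to 144 |
| Jar | -2 | 211 | x within ±15, y above 165 |
| Pot (measured before the liner went in) | -3 | 1 | within 15 of the pan's middle |

- **Jar to small bottle:** the centres are 81 mm apart, inside the 67 to 97 mm allowed.
- **Liner:** it went down freely to the expected seated height, with a contact force of about 3 N. Its rim looks upright and centred over the pot.
- **Liner height, rough agreement only:** the two-view estimate put the rim at about 144 mm, against 148 mm expected when seated. That difference is about one pixel in the side view, and it is on the low side, so the liner does not look raised.
- **Side and top views:** placed on the 148 mm plane, the side view puts the rim centre about 6 mm to the right of where the top view does. That is also about a pixel or two, and comes from the same height difference.
- **Bystanders:** the tape roll measured within 0.1 mm of its start position. I did not re-measure the spatula, squeegee, ink tub or blue cup, but the gripper was never brought down near them.

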